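# Draw the crackle-glazed tile off the turntable on to its stand

### The arm

A 6-joint arm with a two-finger parallel gripper is mounted at the origin on the work surface. World frame = base frame: x ahead of the robot, y to its left, z up, the work surface at z = 0. Lengths are in m, angles in degrees, forces in N, time in s.
With the tool pointing down it reaches from about 0.4 to 0.825 m from the base axis. Payload 7 kg.
Tool frame: the origin (TCP) lies on the centre line of the jaws, within the pads' length; the fingertips stand r.tip_reach ahead of it and the grasp point (between the pads) is the TCP (r.tip_reach is the distance from the TCP to the fingertips, in m); z points along the fingers, y is the line along which they close (so a half turn about z gives the same grasp; the last joint's range is limited). The gripper opens to 88 mm and grips with 3 to 60 N. Pads are 19 mm wide; open, the fingers measure 130 mm over their backs; the gripper's body (78 mm by 193 mm) begins 47 mm behind the grasp point.
Start: joints at [87.095, 20.546, 0.682, 0, -70.136, -16.507], TCP at [0.224, 0.637, 0.246] pointing down, gripper open.
Joint ranges: [-176.03, 176.03], [-82.01, 121.73], [-58.28, 71.71], [-173.87, 95.51], [-174.79, -0.11], [-173.66, 173.66]. Speed limits (degrees/s): [136.94, 136.94, 172.46, 180, 180, 180].

### API

Orientations are given as [roll, pitch, yaw] about the fixed x, y, z axes, in that order (R = Rz(yaw) Ry(pitch) Rx(roll)).
In Python, from plant import sensors, cams, r gives the robot as it stands.
- The arm moves only by the tool drive_tool, never from a script. Its argument "rows" is a list of rows, each an object of numbers: "fingers": the gripper's target within -1 to 1 (fully open at 1, half-way at 0, shut at -1); "x", "y", "z": the shift along the tool's x, y, z in m; "spin": the turn about the tool's z in rad. A call has 1 to 10 rows; each row is the pose to reach, as a shift and turn from the pose commanded when the call began, along the tool's axes at that moment; what a row does not reach only later rows make up. A row lasts 1/8 s, in which the tool goes at most 62.5 mm and 10.7 degrees, less where a joint would pass 70% of its speed; a pose out of reach is approached as far as the arm can. A call with a gripper value outside its range is refused whole. The fingers move at their own pace and stop on an object; "newtons" is the grip in N (left out, the last holds). Time passes only in rows, so rows that repeat a pose let the fingers close. It gives the time, the measured TCP pose, the force, the opening and the grip force at its end, in the units of the state.
- sensors.get_state(): the state, without advancing time (a new reading comes with each control period).
- cams.capture(name): name is "scene" or "top"; returns a dict with "pixels" (400x640x3 uint8, red, green, blue), "intrinsics" (3x3 intrinsics, pixels), "k1" (the pictures are not rectified: a ray, as slopes to the right and down, at radius r is drawn at 1 + k1 r^2 times it, then the intrinsics apply), "eye" and "orientation" of the camera in the world. Camera axes: x right, y up, looking along -z (the intrinsics and any distortion apply to the point x, -y, -z); pixel columns grow to the right and rows downward; lengths in m; the calibration is good to about 2 mm. A picture is of the moment at which its call begins. There is no depth.
- r.close_job(): hands the job in; it is judged then, once.
The state is a dict: "time_s": time; "joints": joint angles; "qd": joint speeds; "joint_torque": joint torques, N m; "tcp_pos": TCP position; "eef_rot": TCP orientation; "contact_force": force on the tool from outside, world axes, zero at the start; "moment": the same for the moment, N m; "gripper_width": finger opening in m; "gripper_force": force on a finger pad.
Only numpy, scipy, OpenCV 4.12 (cv2) and the standard library are available. Lean on these libraries where they do the work, as an engineer would, in place of code of your own. Each camera call takes 0.05 s, during which the arm holds its last target. There are 200 camera calls.

### The job

Swing the crackle-glazed tile round on its turntable until it is square to the low wooden tile stand in front of it, then press down gently on its face with the fingertips and draw it towards you, off the turntable and on to the stand, until it is fully home against the stop, and let go. The tile is brittle and its bare edges chip: touch it on the glazed face only, never hard, and leave the other things on the shelf where they are.

Things in the scene. Friction and masses are not known exactly. Their poses are not given: they have to be found in the camera images.
- tile: square crackle-glazed tile, 110 x 110 mm, 0.24 kg, too wide to grip. Hand-rolled, 6 to 11 mm thick, differing from piece to piece: find its face by feel, touching down slowly (about 6 mm/s). Under a finger it gives some 1 mm per 15 N. It bears 25 N; 5 to 12 N draws it if moved smoothly at about 40 mm/s (jerk it and the fingers slip). Origin: centre of its underside; x, y along its edges
- tile_edge: the bare biscuit edge round the tile, the outer 2 mm on all four sides and up to 5.3 mm above its underside; moves with the tile and has the same origin and axes. Not to be touched by the robot.
- turntable: the aluminium banding wheel: fixed base and a turning round head of 180 mm diameter whose flat top is 60 mm above the shelf. Origin on the turning axis at shelf height; x points away from the stand, like the stand's x.
- wheel_head (a joint): angle of the turntable's head about its upright axis, anticlockwise from above (rad). It turns freely without end, with a slight drag of 0.012 N m, and carries the tile round when one presses on the tile and turns about the axis.
- tile_stand: low wooden stand, fixed, between robot and turntable: slatted bed 124 mm long, top 57 mm above the shelf (3 mm below the turntable's head); side rails 7 mm proud of the bed, 116 mm apart, flared at the mouth; a stop across the robot's end, 13 mm proud. A gap of 4 to 10 mm parts bed and turntable. Origin: centre of its underside; x from stop to turntable (the tile is drawn along -x), y along the stop
- home (a point): point on the stand's bed, at bed height, where the centre of the tile's underside lies when the tile is fully home against the stop (55 mm from the stop's face, midway between the rails); axes as the stand's; any of the tile's four ways round will do.
- dropper_bottle: closed amber dropper bottle, 33 mm across, 105 mm high, standing beside the turntable; origin at the centre of its underside. Bystander.
- mixing_cup: white porcelain mixing cup, 72 mm across the rim, 58 mm high; origin at the centre of its underside. Bystander.
- test_chips: small stack of bare test chips, 43 x 62 x 18 mm, beside the stand; origin at the centre of its underside. Bystander.
- palette_knife: slim palette knife, 198 mm long, lying beside the stand along its own x. Bystander.
- glaze_jar: lidded jar, 62 mm across, 75 mm high; origin at the centre of its underside. Bystander.
- pigment_dish: white porcelain dish, 90 mm across, 20 mm high; origin at the centre of its underside. Bystander.
- brush: flat hake brush, 164 mm long and 41 mm wide, lying on the shelf along its own x. Bystander.
There are look-alikes about, which are no part of the job. What is meant by the tile_stand is not red, and is the smaller of those in its own colour.

How it is judged:
By the outcome, as a careful person would: the job done as asked, in the order asked, and still so for the second after the job is handed in, with the robot touching nothing.
It also fails if it takes over 51 s, if anything falls off the work surface, if the arm or the gripper's body presses on something with over 40 N, if the wrist force passes 120 N, or if a joint passes its speed limit or range.

## Working session

There is one attempt and no reset: what is moved stays moved. The work goes in short steps, Python scripts to look and compute and a tool call to move; the robot and the scene stay as the last step left them, time stands still between calls to the robot, and variables do not carry over. Pictures are saved under pics/ and viewed, at most 10 in all, crops included, and the job is handed in when it is done.

Besides the shell and the picture viewer there is one more tool, called by a JSON object that holds its "method" and its "body". drive_tool: Moves the arm, as the interface text tells. Its arguments: {"type":"object","properties":{"rows":{"type":"array"},"newtons":{"type":"number"}},"required":["rows"]}

```bash
mkdir -p pics; ls; cat > h.py <<'E'
import numpy as np, cv2
from plant import sensors, cams, r
def cap(n,save=None):
    c=cams.capture(n)
    if save: cv2.imwrite('pics/'+save,cv2.cvtColor(np.array(c['pixels']),cv2.COLOR_RGB2BGR))
    return c
E
python3 - <<'E'
from h import *
for n in('scene','top'):
    c=cap(n,n+'1.png'); print(n,c['intrinsics'],c['k1'],c['eye'],c['orientation'])
s=sensors.get_state(); print(s, r.tip_reach)
E
```

```text
pics
scene [[378.56065125   0.         320.3223961 ]
 [  0.         378.56065125 199.34523543]
 [  0.           0.           1.        ]] -0.07759128921682179 [ 0.97169821 -0.35522338  0.8223077 ] [42.09202167  0.97035362 50.15350941]
top [[388.89981385   0.         324.69480292]
 [  0.         388.89981385 191.52331522]
 [  0.           0.           1.        ]] -0.029662497173459052 [0.30900387 0.04502406 1.05061908] [  9.19081595   0.32376016 -91.350973  ]
{'time_s': 0.1, 'joints': array([ 8.70945624e+01,  2.05870839e+01,  6.41360220e-01, -1.82116817e-02,
       -7.01345220e+01, -1.65064904e+01]), 'qd': array([ 0.01215916, -0.01505371,  0.26071445, -0.03948844,  0.01244433,
        0.07069484]), 'joint_torque': array([-3.12265642e-03, -5.84164524e+01,  2.93751258e+01,  7.01561540e+00,
        1.01172575e-02, -5.90204877e-05]), 'tcp_pos': array([0.22423152, 0.63626094, 0.2447354 ]), 'eef_rot': array([ 1.79918197e+02, -6.38624027e-03, -1.94181240e+01]), 'contact_force': array([ 0.01732631,  0.42462039, -0.19185773]), 'moment': array([-0.03287046, -0.00214916, -0.02139801]), 'gripper_force': 0.0, 'gripper_width': 0.08748891219947319} 0.019
```

View pics/scene1.png

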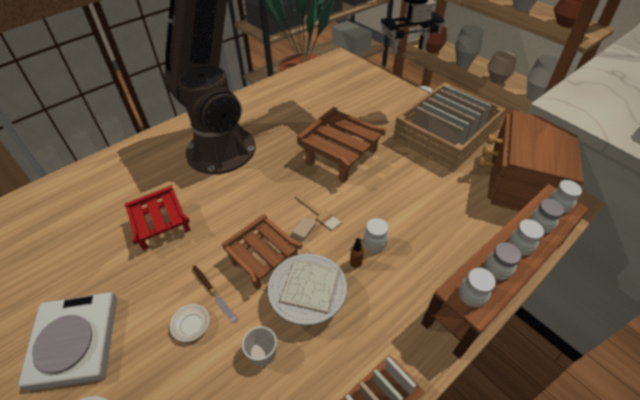

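View pics/top1.png

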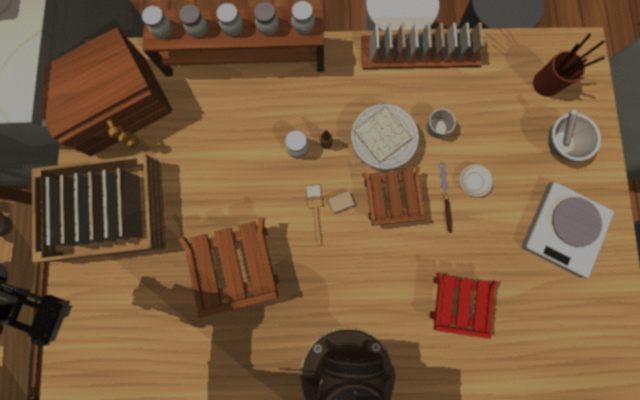

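Scene and top pictures: the stand candidates in the top view are the red one at (465,303), the large brown one at (230,265) and the small brown one at (395,196). I choose the small brown one, in front of the wheel at (385,136) that carries the tile. Possible tile confusions are the rack tiles at (420,45) and (90,205), and the chips at (342,202). The bottle is at (326,139), the jar at (297,144) and the cup at (441,123). Next is a close crop.

```bash
python3 - <<'E'
import cv2
a=cv2.imread('pics/top1.png')[90:235,330:450]
cv2.imwrite('pics/c1.png',cv2.resize(a,None,fx=4,fy=4,interpolation=cv2.INTER_CUBIC))
E
cat >> h.py <<'E'
from scipy.spatial.transform import Rotation as R
def ray(c,uv):
    K=np.array(c['intrinsics']);d=(np.asarray(uv,float)-K[:2,2])/K[0,0]
    p=d.copy()
    for _ in range(20): p=d/(1+c['k1']*(p**2).sum(-1,keepdims=True))
    v=np.stack([p[...,0],-p[...,1],-np.ones(p.shape[:-1])],-1)
    return v@R.from_euler('xyz',c['orientation'],degrees=True).as_matrix().T
def onz(c,uv,z):
    v=ray(c,uv);e=np.array(c['eye']);return (e+v*((z-e[2])/v[...,2])[...,None])[...,:2]
E
python3 - <<'E'
from h import *
c=cap('top'); im=np.array(c['pixels']); hsv=cv2.cvtColor(im,cv2.COLOR_RGB2HSV)
for p in [(385,135),(375,125),(400,145),(358,125),(412,125),(385,165),(355,150)]: print(p,im[p[1],p[0]],hsv[p[1],p[0]])
E
```

```text
(385, 135) [158 154 134] [ 25  39 158]
(375, 125) [153 150 130] [ 26  38 153]
(400, 145) [150 143 125] [ 22  42 150]
(358, 125) [145 138 126] [ 19  33 145]
(412, 125) [154 150 140] [ 21  23 154]
(385, 165) [141 136 127] [ 19  25 141]
(355, 150) [142 133 124] [ 15  32 142]
```

View pics/c1.png

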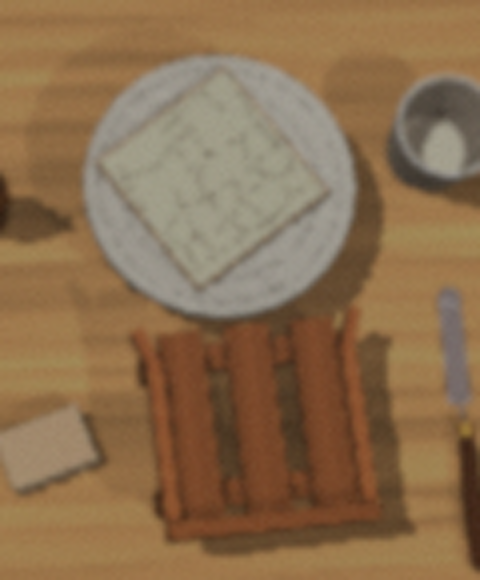

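```bash
python3 - <<'E'
from h import *
cs=[cap('top') for _ in range(6)]; c=cs[0]
im=np.mean([np.array(k['pixels'],float) for k in cs],0)
x0,y0=330,90
a=cv2.resize(im[90:235,330:450].astype(np.float32),None,fx=4,fy=4,interpolation=cv2.INTER_CUBIC)
full=lambda p:(np.asarray(p,float)+.5)/4-.5+[x0,y0]
yb=(a[...,0]+a[...,1])/2-a[...,2]   # yellowness
rel=yb/a.mean(2); sat=(a[...,0]-a[...,2])/a[...,0]
# wheel+tile: low saturation
m=(sat<.3).astype(np.uint8); m=cv2.morphologyEx(m,cv2.MORPH_OPEN,np.ones((25,25)))
n,l,st,ce=cv2.connectedComponentsWithStats(m); k=l[186,220]; w=(l==k).astype(np.uint8)
ct=max(cv2.findContours(w,0,1)[0],key=cv2.contourArea); E=cv2.fitEllipse(cv2.convexHull(ct)); print('wheel ell',E)
th=np.linspace(0,2*np.pi,8,endpoint=False)
C=onz(c,full(E[0]),.06); hull=onz(c,full(cv2.convexHull(ct)[:,0]),.06); 
cc,rr=cv2.minEnclosingCircle((hull*1000).astype(np.float32)); print('wheel',C,'enc',cc,rr)
t=cv2.GaussianBlur(rel,(0,0),3)
inner=cv2.circle(np.zeros_like(w),(int(E[0][0]),int(E[0][1])),125,1,-1)
v=(np.clip(t*600,0,255)).astype(np.uint8); thv,_=cv2.threshold(v[inner>0].reshape(-1,1),0,255,cv2.THRESH_OTSU); print('otsu',thv)
tm=((v>thv)&(inner>0)).astype(np.uint8); tm=cv2.morphologyEx(cv2.morphologyEx(tm,cv2.MORPH_CLOSE,np.ones((9,9))),cv2.MORPH_OPEN,np.ones((25,25)))
ct=max(cv2.findContours(tm,0,1)[0],key=cv2.contourArea)
pw=(onz(c,full(ct[:,0]),.068)*1000).astype(np.float32); print('tile rect mm',cv2.minAreaRect(pw))
# stand: red-ish brown
rg=a[...,0]/(a[...,1]+1); print('rg slat',rg[430,255],'wood',rg[560,60])
sm=(cv2.GaussianBlur(rg,(0,0),2)>1.62).astype(np.uint8); sm[:300]=0; sm[:, :120]=0; sm[:,400:]=0
np.save('/tmp/a.npy',a)
o=a[...,::-1].astype(np.uint8).copy()
for q,col in((tm,(255,0,0)),(w,(0,255,0)),(sm,(255,255,0))): cv2.drawContours(o,cv2.findContours(q,0,1)[0],-1,col,1)
cv2.imwrite('pics/c2.png',o)
# stand lines, hand read pixel in crop
def P(p,z): return onz(c,full(p),z)*1000
for nm,p,z in [('stopL',(170,537),.07),('stopR',(378,522),.07),('slat L top',(196,335),.057),('slatL bot',(222,515),.057),('slat mid',(248,330),.057),('midb',(268,512),.057)]: print(nm,P(p,z))
E
```

```text
wheel ell ((219.29644775390625, 186.52890014648438), (263.2758483886719, 274.6100769042969), 108.2318344116211)
wheel [ 0.61339556 -0.11448897] enc (614.7393188476562, -114.5440902709961) 91.0780258178711
otsu 69.0
tile rect mm ((617.4183959960938, -108.24922180175781), (115.88734436035156, 115.2470703125), 35.873226165771484)
rg slat 1.6705366 wood 1.2651446
stopL [382.25614572 -70.73434788]
stopR [ 388.44129635 -202.53368743]
slat L top [514.34155554 -94.86621083]
slatL bot [ 396.47114445 -106.14177809]
slat mid [ 516.8428326  -128.94645609]
midb [ 397.66330122 -135.69252022]
```

View pics/c2.png

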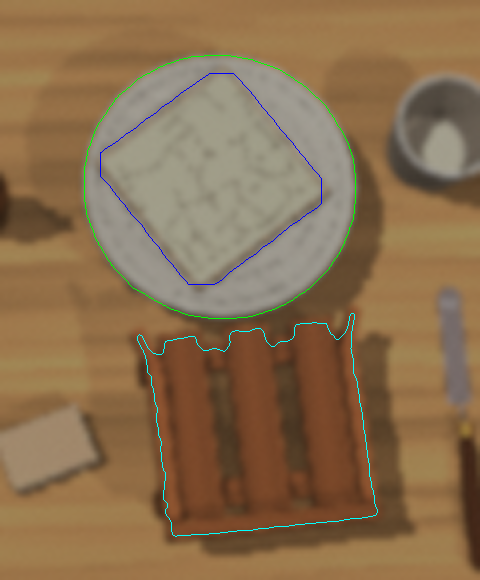

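```bash
python3 - <<'E'
from h import *
c=cap('top'); a=np.load('/tmp/a.npy')
full=lambda p:(np.asarray(p,float)+.5)/4-.5+[330,90]
rg=cv2.GaussianBlur(a[...,0]/(a[...,1]+1),(0,0),2)
m=(rg>1.5)
def fit(p,z):
    w=(onz(c,full(p),z)*1000).astype(np.float32); vx,vy,x,y=cv2.fitLine(w,cv2.DIST_HUBER,0,.01,.01).ravel(); return vx,vy,x,y
L=[];Rr=[];B=[]
for y in range(385,500):
    xs=np.where(m[y,120:400])[0]+120; L.append((xs[0]-.5,y)); Rr.append((xs[-1]+.5,y))
for x in range(190,360):
    ys=np.where(m[450:,x])[0]+450; B.append((x,ys[-1]+.5))
for n,p,z in(('L',L,.064),('R',Rr,.064),('B',B,.07)):
    f=fit(p,z); print(n,f,'deg',np.degrees(np.arctan2(f[1],f[0])))
# brightness profile across stand mid rows, and along mid slat
M=[(x,y) for x,y in zip(*[iter([])]*2)]
for y in (420,470): print(y,[int(a[y,x,0]) for x in range(140,385,4)])
for x in (270,262,330): print(x,[int(a[y,x,0]) for y in range(480,545,3)])
# slat edges (gaps) : dark gap 1 between slat L/mid, gap2
for g0,g1 in((205,240),(270,310)):
    e1=[];e2=[]
    for y in range(370,470):
        r=rg[y,g0:g1]; k=np.where(r<1.5)[0]
        if len(k)>4: e1.append((g0+k[0],y)); e2.append((g0+k[-1],y))
    for e in(e1,e2):
        f=fit(e,.057); print('gap',len(e),f,np.degrees(np.arctan2(f[1],f[0])))
E
```

```text
L (np.float32(0.99721044), np.float32(0.074641205), np.float32(445.17004), np.float32(-64.36484)) deg 4.2806067
R (np.float32(0.99726444), np.float32(0.073916316), np.float32(440.36774), np.float32(-202.27756)) deg 4.238959
B (np.float32(0.07660989), np.float32(-0.99706113), np.float32(385.85406), np.float32(-154.53134)) deg -85.60627
420 [127, 125, 116, 111, 123, 137, 136, 113, 100, 107, 118, 123, 124, 123, 119, 117, 119, 117, 103, 83, 77, 83, 86, 84, 93, 107, 116, 119, 122, 124, 122, 119, 117, 118, 117, 101, 81, 75, 76, 74, 73, 89, 107, 115, 119, 123, 124, 122, 119, 117, 117, 110, 99, 114, 136, 140, 129, 108, 92, 88, 88, 87]
470 [146, 146, 147, 140, 124, 123, 136, 141, 131, 112, 106, 114, 119, 123, 124, 122, 119, 118, 118, 114, 102, 89, 85, 85, 83, 82, 93, 108, 115, 120, 122, 122, 120, 118, 117, 118, 115, 103, 95, 95, 93, 88, 83, 92, 108, 117, 120, 121, 122, 120, 118, 117, 116, 110, 102, 117, 136, 137, 124, 113, 107, 106]
270 [120, 120, 120, 121, 121, 119, 115, 111, 109, 109, 112, 116, 120, 122, 122, 118, 106, 96, 95, 99, 99, 97]
262 [123, 123, 122, 122, 122, 120, 116, 112, 108, 108, 111, 116, 120, 123, 124, 123, 118, 107, 97, 97, 97, 97]
330 [122, 122, 121, 118, 113, 109, 107, 105, 105, 109, 115, 119, 122, 120, 110, 96, 92, 95, 99, 99, 110, 131]
gap 100 (np.float32(0.9963076), np.float32(0.08585543), np.float32(459.0016), np.float32(-103.77326)) 4.925217
gap 100 (np.float32(0.9976729), np.float32(0.06818172), np.float32(458.69833), np.float32(-116.70119)) 3.9095578
gap 100 (np.float32(0.99624497), np.float32(0.08657898), np.float32(461.29034), np.float32(-147.14482)) 4.9668283
gap 100 (np.float32(0.9976779), np.float32(0.06810857), np.float32(457.29276), np.float32(-159.99324)) 3.905357
```

```bash
cat >> h.py <<'E'
def shift(x,y,z,yaw):
    s=sensors.get_state();p=s['tcp_pos'];Rm=R.from_euler('xyz',s['eef_rot'],degrees=True)
    d=Rm.inv().apply(np.array([x,y,z])-p); sp=-(yaw-s['eef_rot'][2]+180)%360-180 if 0 else -(((yaw-s['eef_rot'][2]+180)%360)-180)
    print('shift',d.round(4),'spin',round(np.radians(sp),4),'| tcp',p.round(4),s['eef_rot'].round(2),'F',s['contact_force'].round(2),'w',round(s['gripper_width'],4),'t',s['time_s'],'j',s['joints'].round(0))
E
python3 -c "
from h import *
shift(.6134,-.1145,.14,36)"
```

```text
shift [0.6166 0.5791 0.1056] spin -0.9671 | tcp [0.2243 0.6366 0.2455] [179.99   0.   -19.41] F [ 0.44  0.52 -0.37] w 0.0876 t 0.5 j [ 87.  21.   1.  -0. -70. -17.]
```

{"method": "drive_tool", "body": {"rows": [{"x": 0.044, "y": 0.041, "spin": -0.07, "fingers": -0.3}, {"x": 0.088, "y": 0.083, "spin": -0.17, "fingers": -0.3}, {"x": 0.132, "y": 0.124, "spin": -0.27, "fingers": -0.3}, {"x": 0.176, "y": 0.165, "spin": -0.37, "fingers": -0.3}, {"x": 0.22, "y": 0.207, "spin": -0.47, "fingers": -0.3}, {"x": 0.264, "y": 0.248, "spin": -0.57, "fingers": -0.3}, {"x": 0.308, "y": 0.289, "spin": -0.67, "fingers": -0.3}, {"x": 0.352, "y": 0.331, "spin": -0.77, "fingers": -0.3}, {"x": 0.396, "y": 0.372, "spin": -0.87, "fingers": -0.3}, {"x": 0.44, "y": 0.413, "spin": -0.967, "fingers": -0.3}]}}

```text
invalid input
```

```bash
python3 -c "
from h import *
shift(.6134,-.1145,.14,36)"
```

```text
shift [0.6166 0.5791 0.1056] spin -0.9671 | tcp [0.2243 0.6366 0.2455] [179.99   0.   -19.41] F [ 0.44  0.52 -0.37] w 0.0876 t 0.5 j [ 87.  21.   1.  -0. -70. -17.]
```

{"method": "drive_tool", "body": {"newtons": 20, "rows": [{"x": 0.044, "y": 0.041, "z": 0, "spin": -0.07, "fingers": -0.3}, {"x": 0.088, "y": 0.083, "z": 0, "spin": -0.17, "fingers": -0.3}, {"x": 0.132, "y": 0.124, "z": 0, "spin": -0.27, "fingers": -0.3}, {"x": 0.176, "y": 0.165, "z": 0, "spin": -0.37, "fingers": -0.3}, {"x": 0.22, "y": 0.207, "z": 0, "spin": -0.47, "fingers": -0.3}, {"x": 0.264, "y": 0.248, "z": 0, "spin": -0.57, "fingers": -0.3}, {"x": 0.308, "y": 0.289, "z": 0, "spin": -0.67, "fingers": -0.3}, {"x": 0.352, "y": 0.331, "z": 0, "spin": -0.77, "fingers": -0.3}, {"x": 0.396, "y": 0.372, "z": 0, "spin": -0.87, "fingers": -0.3}, {"x": 0.44, "y": 0.413, "z": 0, "spin": -0.967, "fingers": -0.3}]}}

```text
time_s: 1.75
tcp_pos: [0.5028, 0.0991, 0.2461]
eef_rot: [180.0, -0.1, 36.2]
contact_force: [1.4, 0.3, -0.3]
gripper_width: 0.0302
gripper_force: 0.0
```

```bash
python3 -c "
from h import *
shift(.6134,-.1145,.14,36)"
```

```text
shift [-0.037   0.2376  0.1061] spin 0.0035 | tcp [0.5028 0.0991 0.2461] [ 1.7999e+02 -7.0000e-02  3.6200e+01] F [ 1.45  0.34 -0.26] w 0.0302 t 1.75 j [ 33.   5. -20.   0. -65.  93.]
```

{"method": "drive_tool", "body": {"rows": [{"x": -0.009, "y": 0.055, "z": 0.01, "spin": 0.003, "fingers": -0.3}, {"x": -0.018, "y": 0.11, "z": 0.03, "spin": 0.003, "fingers": -0.3}, {"x": -0.027, "y": 0.165, "z": 0.05, "spin": 0.003, "fingers": -0.3}, {"x": -0.035, "y": 0.215, "z": 0.075, "spin": 0.003, "fingers": -0.3}, {"x": -0.037, "y": 0.2375, "z": 0.105, "spin": 0.003, "fingers": -0.3}, {"x": -0.037, "y": 0.2375, "z": 0.13, "spin": 0.003, "fingers": -0.3}, {"x": -0.037, "y": 0.2375, "z": 0.146, "spin": 0.003, "fingers": -0.3}, {"x": -0.037, "y": 0.2375, "z": 0.146, "spin": 0.003, "fingers": -0.3}]}}

```text
time_s: 2.75
tcp_pos: [0.6111, -0.1129, 0.0987]
eef_rot: [-179.9, 0.1, 35.8]
contact_force: [0.5, -0.2, 0.6]
gripper_width: 0.0308
gripper_force: 0.0
```

```bash
python3 -c "
from h import *
c=cap('scene'); im=np.array(c['pixels'])[205:345,215:405,::-1]; cv2.imwrite('pics/s2.png',cv2.resize(im,None,fx=4,fy=4,interpolation=cv2.INTER_CUBIC))
shift(.6134,-.1145,.0945,36)"
```

```text
shift [0.0002 0.0023 0.0053] spin -0.0023 | tcp [ 0.6118 -0.1127  0.0998] [1.7999e+02 1.0000e-02 3.5870e+01] F [ 1.4   0.68 -0.32] w 0.031 t 2.8 j [  8.  23. -17.   0. -51. 118.]
```

View pics/s2.png

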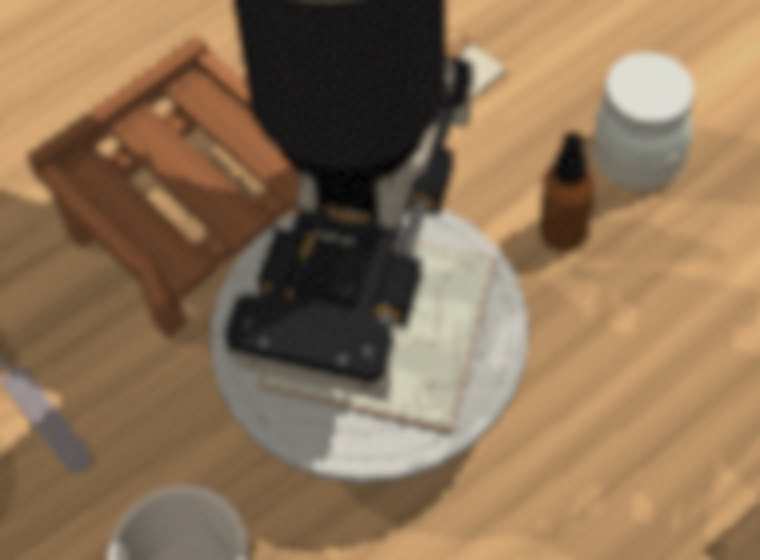

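Gripper hangs over the tile with fingers parallel to its edges (tile right corner at crop (495,255), front corner (450,432)). Touching down.

{"method": "drive_tool", "body": {"rows": [{"x": 0.0, "y": 0.002, "z": 0.003, "spin": 0, "fingers": -0.3}, {"x": 0.0, "y": 0.002, "z": 0.006, "spin": 0, "fingers": -0.3}, {"x": 0.0, "y": 0.002, "z": 0.0075, "spin": 0, "fingers": -0.3}, {"x": 0.0, "y": 0.002, "z": 0.0083, "spin": 0, "fingers": -0.3}, {"x": 0.0, "y": 0.002, "z": 0.009, "spin": 0, "fingers": -0.3}]}}

```text
time_s: 3.42
tcp_pos: [0.6129, -0.1147, 0.0906]
eef_rot: [180.0, -0.0, 35.8]
contact_force: [-0.0, -0.6, 0.5]
gripper_width: 0.0307
gripper_force: 0.0
```

{"method": "drive_tool", "body": {"rows": [{"x": 0.0, "y": 0, "z": 0.0006, "spin": 0, "fingers": -0.3}, {"x": 0.0, "y": 0, "z": 0.0012, "spin": 0, "fingers": -0.3}]}}

```text
time_s: 3.68
tcp_pos: [0.6129, -0.1147, 0.0893]
eef_rot: [180.0, -0.0, 35.8]
contact_force: [0.8, 0.8, 0.0]
gripper_width: 0.0303
gripper_force: 0.0
```

{"method": "drive_tool", "body": {"rows": [{"x": 0.0, "y": 0, "z": 0.0006, "spin": 0, "fingers": -0.3}, {"x": 0.0, "y": 0, "z": 0.0012, "spin": 0, "fingers": -0.3}]}}

```text
time_s: 3.92
tcp_pos: [0.6129, -0.1147, 0.0881]
eef_rot: [-180.0, -0.0, 35.8]
contact_force: [-0.5, 0.6, -0.6]
gripper_width: 0.0307
gripper_force: 0.0
```

{"method": "drive_tool", "body": {"rows": [{"x": 0.0, "y": 0, "z": 0.0006, "spin": 0, "fingers": -0.3}, {"x": 0.0, "y": 0, "z": 0.001, "spin": 0, "fingers": -0.3}]}}

```text
time_s: 4.18
tcp_pos: [0.6128, -0.1147, 0.0871]
eef_rot: [-180.0, 0.0, 35.8]
contact_force: [0.0, -0.2, -0.1]
gripper_width: 0.0307
gripper_force: 0.0
```

{"method": "drive_tool", "body": {"rows": [{"x": 0.0, "y": 0, "z": 0.0005, "spin": 0, "fingers": -0.3}, {"x": 0.0, "y": 0, "z": 0.001, "spin": 0, "fingers": -0.3}]}}

```text
time_s: 4.42
tcp_pos: [0.6129, -0.1147, 0.0861]
eef_rot: [-180.0, 0.0, 35.8]
contact_force: [-0.2, 0.4, -0.8]
gripper_width: 0.0308
gripper_force: 0.0
```

{"method": "drive_tool", "body": {"rows": [{"x": 0.0, "y": 0, "z": 0.0005, "spin": 0, "fingers": -0.3}, {"x": 0.0, "y": 0, "z": 0.001, "spin": 0, "fingers": -0.3}]}}

```text
time_s: 4.68
tcp_pos: [0.6132, -0.1148, 0.086]
eef_rot: [180.0, -0.0, 35.8]
contact_force: [-2.6, 0.7, 9.6]
gripper_width: 0.0307
gripper_force: 4.4
```

{"method": "drive_tool", "body": {"rows": [{"x": 0, "y": 0, "z": 0, "spin": 0.02, "fingers": -0.3}, {"x": 0, "y": 0, "z": 0, "spin": 0.06, "fingers": -0.3}, {"x": 0, "y": 0, "z": 0, "spin": 0.12, "fingers": -0.3}, {"x": 0, "y": 0, "z": 0, "spin": 0.185, "fingers": -0.3}, {"x": 0, "y": 0, "z": 0, "spin": 0.255, "fingers": -0.3}, {"x": 0, "y": 0, "z": 0, "spin": 0.325, "fingers": -0.3}, {"x": 0, "y": 0, "z": 0, "spin": 0.395, "fingers": -0.3}, {"x": 0, "y": 0, "z": 0, "spin": 0.46, "fingers": -0.3}, {"x": 0, "y": 0, "z": 0, "spin": 0.515, "fingers": -0.3}, {"x": 0, "y": 0, "z": 0, "spin": 0.549, "fingers": -0.3}]}}

```text
time_s: 5.92
tcp_pos: [0.6139, -0.1145, 0.086]
eef_rot: [180.0, -0.1, 4.3]
contact_force: [0.8, 2.0, 5.6]
gripper_width: 0.0307
gripper_force: 2.8
```

{"method": "drive_tool", "body": {"rows": [{"x": 0, "y": 0, "z": 0, "spin": 0, "fingers": -0.3}]}}

```text
time_s: 6.05
tcp_pos: [0.6139, -0.1145, 0.086]
eef_rot: [180.0, -0.1, 4.4]
contact_force: [0.5, 1.8, 5.7]
gripper_width: 0.0305
gripper_force: 2.8
```

{"method": "drive_tool", "body": {"rows": [{"x": 0, "y": 0, "z": -0.005, "spin": 0, "fingers": -0.3}, {"x": 0, "y": 0, "z": -0.03, "spin": 0, "fingers": -0.3}, {"x": 0, "y": 0, "z": -0.08, "spin": 0, "fingers": -0.3}, {"x": 0, "y": -0.05, "z": -0.1, "spin": 0, "fingers": -0.3}, {"x": 0, "y": -0.11, "z": -0.1, "spin": 0, "fingers": -0.3}, {"x": 0, "y": -0.17, "z": -0.1, "spin": 0, "fingers": -0.3}, {"x": 0, "y": -0.23, "z": -0.1, "spin": 0, "fingers": -0.3}, {"x": 0, "y": -0.26, "z": -0.1, "spin": 0, "fingers": -0.3}]}}

```text
time_s: 7.05
tcp_pos: [0.5923, 0.1471, 0.185]
eef_rot: [180.0, 0.0, 4.5]
contact_force: [0.1, 0.4, -0.1]
gripper_width: 0.0305
gripper_force: 0.0
```

```bash
cat > m.py <<'E'
from h import *
import sys
cs=[cap('top') for _ in range(4)]; c=cs[0]
im=np.mean([np.array(k['pixels'],float) for k in cs],0)
a=cv2.resize(im[90:235,330:450].astype(np.float32),None,fx=4,fy=4,interpolation=cv2.INTER_CUBIC)
full=lambda p:(np.asarray(p,float)+.5)/4-.5+[330,90]
t=cv2.GaussianBlur(((a[...,0]+a[...,1])/2-a[...,2])/a.mean(2),(0,0),3)
sat=(a[...,0]-a[...,2])/a[...,0]
cx,cy,rad=219,186,125
if len(sys.argv)>2: cx,cy,rad=map(int,sys.argv[2:5])
inner=cv2.circle(np.zeros(t.shape,np.uint8),(cx,cy),rad,1,-1)
v=(np.clip(t*600,0,255)).astype(np.uint8); tm=((v>69)&(sat<.45)&(inner>0)).astype(np.uint8)
tm=cv2.morphologyEx(cv2.morphologyEx(tm,cv2.MORPH_CLOSE,np.ones((9,9))),cv2.MORPH_OPEN,np.ones((25,25)))
ct=max(cv2.findContours(tm,0,1)[0],key=cv2.contourArea)
print('tile rect mm',cv2.minAreaRect((onz(c,full(ct[:,0]),.066)*1000).astype(np.float32)))
o=np.clip(a,0,255)[...,::-1].astype(np.uint8).copy(); cv2.drawContours(o,[ct],-1,(255,0,0),1); cv2.imwrite('pics/'+sys.argv[1],o)
shift(.614,-.1145,.1,4.35)
E
python3 m.py c3.png
```

```text
tile rect mm ((619.6204223632812, -111.93624114990234), (115.58345794677734, 116.54756927490234), 4.33743143081665)
shift [0.0013 0.2602 0.0849] spin 0.0015 | tcp [0.5926 0.1449 0.1848] [1.7998e+02 6.0000e-02 4.4400e+00] F [ 1.26  1.07 -0.24] w 0.0308 t 7.25 j [ 32.  17. -13.  -0. -60.  62.]
```

View pics/c3.png

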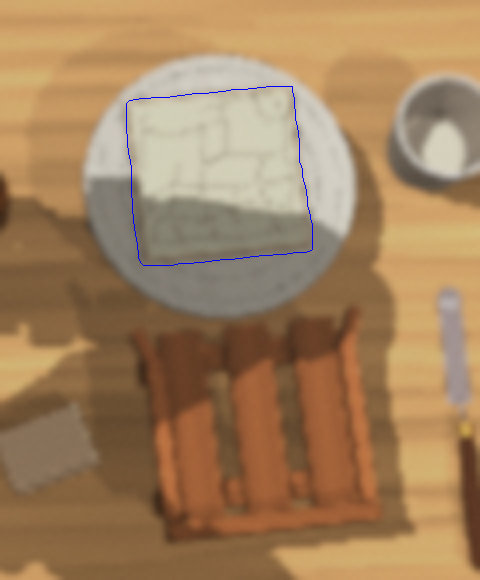

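Contour of the turned tile: corners at crop (127,100), (292,87), (313,250), (141,265), so it is square to the stand (4.34° against about 4.35°). It sits about 8 mm left of the stand's centre line, so I'll correct that during the draw.

{"method": "drive_tool", "body": {"rows": [{"x": 0.002, "y": 0.05, "z": 0, "spin": 0, "fingers": -0.3}, {"x": 0.004, "y": 0.11, "z": 0, "spin": 0, "fingers": -0.3}, {"x": 0.006, "y": 0.17, "z": 0, "spin": 0, "fingers": -0.3}, {"x": 0.007, "y": 0.225, "z": 0.01, "spin": 0, "fingers": -0.3}, {"x": 0.007, "y": 0.258, "z": 0.04, "spin": 0, "fingers": -0.3}, {"x": 0.007, "y": 0.258, "z": 0.08, "spin": 0, "fingers": -0.3}, {"x": 0.007, "y": 0.258, "z": 0.093, "spin": 0, "fingers": -0.3}, {"x": 0.007, "y": 0.258, "z": 0.096, "spin": 0, "fingers": -0.3}, {"x": 0.007, "y": 0.258, "z": 0.0966, "spin": 0, "fingers": -0.3}, {"x": 0.007, "y": 0.258, "z": 0.0972, "spin": 0, "fingers": -0.3}]}}

```text
time_s: 8.5
tcp_pos: [0.6206, -0.1117, 0.0894]
eef_rot: [180.0, -0.1, 4.4]
contact_force: [0.1, -0.1, -0.2]
gripper_width: 0.031
gripper_force: 0.0
```

{"method": "drive_tool", "body": {"rows": [{"x": 0, "y": 0, "z": 0.0006, "spin": 0, "fingers": -0.3}, {"x": 0, "y": 0, "z": 0.0012, "spin": 0, "fingers": -0.3}, {"x": 0, "y": 0, "z": 0.0017, "spin": 0, "fingers": -0.3}]}}

```text
time_s: 8.88
tcp_pos: [0.6198, -0.1121, 0.0864]
eef_rot: [-180.0, -0.0, 4.4]
contact_force: [-0.5, -0.5, -0.7]
gripper_width: 0.0307
gripper_force: 0.0
```

{"method": "drive_tool", "body": {"rows": [{"x": 0, "y": 0, "z": 0.0006, "spin": 0, "fingers": -0.3}, {"x": 0, "y": 0, "z": 0.0012, "spin": 0, "fingers": -0.3}, {"x": 0, "y": 0, "z": 0.0012, "spin": 0, "fingers": -0.3}]}}

```text
time_s: 9.25
tcp_pos: [0.6201, -0.1123, 0.086]
eef_rot: [180.0, -0.1, 4.4]
contact_force: [-2.1, 1.4, 6.2]
gripper_width: 0.0307
gripper_force: 3.4
```

{"method": "drive_tool", "body": {"rows": [{"x": 0, "y": 0, "z": 0.0003, "spin": 0, "fingers": -0.3}, {"x": -0.001, "y": 0.0002, "z": 0.0003, "spin": 0, "fingers": -0.3}, {"x": -0.004, "y": 0.0008, "z": 0.0003, "spin": 0, "fingers": -0.3}, {"x": -0.008, "y": 0.0018, "z": 0.0003, "spin": 0, "fingers": -0.3}, {"x": -0.0125, "y": 0.003, "z": 0.0003, "spin": 0, "fingers": -0.3}, {"x": -0.017, "y": 0.0042, "z": 0.0003, "spin": 0, "fingers": -0.3}, {"x": -0.0215, "y": 0.0054, "z": 0.0003, "spin": 0, "fingers": -0.3}, {"x": -0.026, "y": 0.0066, "z": 0.0003, "spin": 0, "fingers": -0.3}, {"x": -0.03, "y": 0.0075, "z": 0.0003, "spin": 0, "fingers": -0.3}, {"x": -0.032, "y": 0.008, "z": 0.0003, "spin": 0, "fingers": -0.3}]}}

```text
time_s: 10.5
tcp_pos: [0.5899, -0.1226, 0.086]
eef_rot: [180.0, -0.2, 4.4]
contact_force: [1.7, 0.3, 5.1]
gripper_width: 0.0303
gripper_force: 2.6
```

```bash
python3 -c "
from h import *
c=cap('scene'); im=np.array(c['pixels'])[205:345,215:405,::-1]; cv2.imwrite('pics/s3.png',cv2.resize(im,None,fx=4,fy=4,interpolation=cv2.INTER_CUBIC))
shift(.448,-.1329,.08,4.35)"
```

```text
shift [-0.1421 -0.0007  0.0055] spin 0.0008 | tcp [ 0.5898 -0.1227  0.086 ] [179.97  -0.2    4.4 ] F [0.77 0.83 5.69] w 0.031 t 10.55 j [  7.  22. -20.   0. -48.  88.]
```

View pics/s3.png

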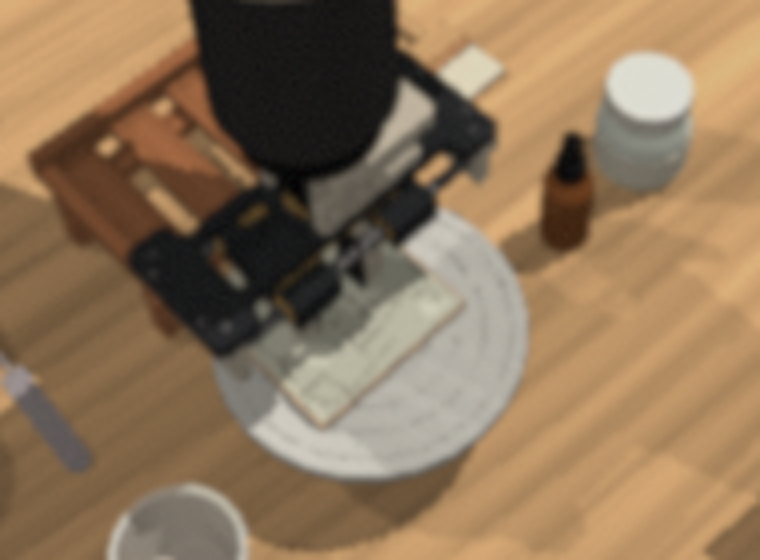

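Tile follows: its back corners are at crop (464,302) and (322,426). Converting to position.

```bash
python3 -c "
from h import *
c=cap('scene')
p=(np.array([[464,302],[322,426]])+.5)/4-.5+[215,205]
w=onz(c,p,.0655)*1000; print(w); d=w[0]-w[1]; print(np.hypot(*d),np.degrees(np.arctan2(-d[0],d[1])))
m=w.mean(0); th=np.radians(4.35); print('centre',m-55*np.array([np.cos(th),np.sin(th)]))
b=(np.array([[528,330],[214,330],[365,478]])+.5)/4-.5+[215,205]; print(onz(c,b,.06)*1000)
"
```

```text
[[ 643.03949585  -67.24478617]
 [ 651.02471553 -174.60680711]]
107.65856803995459 4.253632002751917
centre [ 592.19054295 -125.09748649]
[[ 677.5808211   -49.50782691]
 [ 562.96481327 -184.64294374]
 [ 686.79605508 -173.92853221]]
```

{"method": "drive_tool", "body": {"rows": [{"x": -0.001, "y": 0, "z": 0.0003, "spin": 0, "fingers": -0.3}, {"x": -0.004, "y": 0, "z": 0.0003, "spin": 0, "fingers": -0.3}, {"x": -0.0085, "y": 0, "z": 0.0003, "spin": 0, "fingers": -0.3}, {"x": -0.0135, "y": 0, "z": 0.0003, "spin": 0, "fingers": -0.3}, {"x": -0.0185, "y": 0, "z": 0.0003, "spin": 0, "fingers": -0.3}, {"x": -0.0235, "y": 0, "z": 0.0003, "spin": 0, "fingers": -0.3}, {"x": -0.0285, "y": 0, "z": 0.0003, "spin": 0, "fingers": -0.3}, {"x": -0.0335, "y": 0, "z": 0.0003, "spin": 0, "fingers": -0.3}, {"x": -0.038, "y": 0, "z": 0.0003, "spin": 0, "fingers": -0.3}, {"x": -0.04, "y": 0, "z": 0.0003, "spin": 0, "fingers": -0.3}]}}

```text
time_s: 11.85
tcp_pos: [0.5505, -0.1256, 0.086]
eef_rot: [180.0, -0.3, 4.4]
contact_force: [2.0, 0.4, 6.0]
gripper_width: 0.0307
gripper_force: 3.3
```

{"method": "drive_tool", "body": {"rows": [{"x": -0.001, "y": 0, "z": 0.0002, "spin": 0, "fingers": -0.3}, {"x": -0.004, "y": 0, "z": 0.0002, "spin": 0, "fingers": -0.3}, {"x": -0.008, "y": 0, "z": 0.0002, "spin": 0, "fingers": -0.3}, {"x": -0.0125, "y": 0, "z": 0.0002, "spin": 0, "fingers": -0.3}, {"x": -0.016, "y": 0, "z": 0.0002, "spin": 0, "fingers": -0.3}, {"x": -0.018, "y": 0, "z": 0.0002, "spin": 0, "fingers": -0.3}]}}

```text
time_s: 12.6
tcp_pos: [0.5329, -0.127, 0.086]
eef_rot: [180.0, -0.3, 4.4]
contact_force: [2.4, 0.5, 7.2]
gripper_width: 0.0304
gripper_force: 3.8
```

{"method": "drive_tool", "body": {"rows": [{"x": -0.001, "y": 0, "z": 0.0, "spin": 0, "fingers": -0.3}, {"x": -0.004, "y": 0, "z": 0.0, "spin": 0, "fingers": -0.3}, {"x": -0.008, "y": 0, "z": 0.0001, "spin": 0, "fingers": -0.3}, {"x": -0.012, "y": 0, "z": 0.0002, "spin": 0, "fingers": -0.3}, {"x": -0.015, "y": 0, "z": 0.0003, "spin": 0, "fingers": -0.3}, {"x": -0.016, "y": 0, "z": 0.0003, "spin": 0, "fingers": -0.3}]}}

```text
time_s: 13.35
tcp_pos: [0.5169, -0.1282, 0.0855]
eef_rot: [180.0, -0.3, 4.4]
contact_force: [2.1, 0.9, 6.1]
gripper_width: 0.0303
gripper_force: 3.4
```

{"method": "drive_tool", "body": {"rows": [{"x": -0.001, "y": 0, "z": 0.0002, "spin": 0, "fingers": -0.3}, {"x": -0.004, "y": 0, "z": 0.0003, "spin": 0, "fingers": -0.3}, {"x": -0.008, "y": 0, "z": 0.0004, "spin": 0, "fingers": -0.3}, {"x": -0.012, "y": 0, "z": 0.0005, "spin": 0, "fingers": -0.3}, {"x": -0.015, "y": 0, "z": 0.0006, "spin": 0, "fingers": -0.3}, {"x": -0.016, "y": 0, "z": 0.0006, "spin": 0, "fingers": -0.3}]}}

```text
time_s: 14.1
tcp_pos: [0.5011, -0.1294, 0.085]
eef_rot: [180.0, -0.3, 4.4]
contact_force: [3.1, -0.5, 7.3]
gripper_width: 0.0306
gripper_force: 3.7
```

{"method": "drive_tool", "body": {"rows": [{"x": -0.001, "y": 0, "z": 0.0, "spin": 0, "fingers": -0.3}, {"x": -0.004, "y": 0, "z": 0.0001, "spin": 0, "fingers": -0.3}, {"x": -0.008, "y": 0, "z": 0.0002, "spin": 0, "fingers": -0.3}, {"x": -0.012, "y": 0, "z": 0.0003, "spin": 0, "fingers": -0.3}, {"x": -0.015, "y": 0, "z": 0.0004, "spin": 0, "fingers": -0.3}, {"x": -0.016, "y": 0, "z": 0.0004, "spin": 0, "fingers": -0.3}]}}

```text
time_s: 14.85
tcp_pos: [0.4852, -0.1306, 0.0846]
eef_rot: [180.0, -0.3, 4.4]
contact_force: [2.3, 0.3, 7.8]
gripper_width: 0.0308
gripper_force: 3.9
```

{"method": "drive_tool", "body": {"rows": [{"x": -0.001, "y": 0, "z": 0.0, "spin": 0, "fingers": -0.3}, {"x": -0.004, "y": 0, "z": 0.0001, "spin": 0, "fingers": -0.3}, {"x": -0.007, "y": 0, "z": 0.0002, "spin": 0, "fingers": -0.3}, {"x": -0.009, "y": 0, "z": 0.0003, "spin": 0, "fingers": -0.3}, {"x": -0.01, "y": 0, "z": 0.0003, "spin": 0, "fingers": -0.3}]}}

```text
time_s: 15.48
tcp_pos: [0.4756, -0.1313, 0.0844]
eef_rot: [180.0, -0.3, 4.4]
contact_force: [2.7, 0.4, 9.0]
gripper_width: 0.0305
gripper_force: 4.3
```

{"method": "drive_tool", "body": {"rows": [{"x": -0.001, "y": 0, "z": 0.0, "spin": 0, "fingers": -0.3}, {"x": -0.004, "y": 0, "z": 0.0, "spin": 0, "fingers": -0.3}, {"x": -0.007, "y": 0, "z": 0.0, "spin": 0, "fingers": -0.3}, {"x": -0.008, "y": 0, "z": 0.0001, "spin": 0, "fingers": -0.3}]}}

```text
time_s: 15.98
tcp_pos: [0.4653, -0.132, 0.083]
eef_rot: [180.0, -0.1, 4.4]
contact_force: [1.2, 1.6, 3.7]
gripper_width: 0.0307
gripper_force: 2.2
```

{"method": "drive_tool", "body": {"rows": [{"x": 0, "y": 0, "z": 0.0004, "spin": 0, "fingers": -0.3}, {"x": -0.001, "y": 0, "z": 0.0005, "spin": 0, "fingers": -0.3}, {"x": -0.004, "y": 0, "z": 0.0005, "spin": 0, "fingers": -0.3}, {"x": -0.007, "y": 0, "z": 0.0005, "spin": 0, "fingers": -0.3}, {"x": -0.009, "y": 0, "z": 0.0005, "spin": 0, "fingers": -0.3}, {"x": -0.01, "y": 0, "z": 0.0005, "spin": 0, "fingers": -0.3}]}}

```text
time_s: 16.73
tcp_pos: [0.4565, -0.1328, 0.083]
eef_rot: [180.0, -0.2, 4.4]
contact_force: [2.6, -0.1, 6.4]
gripper_width: 0.0307
gripper_force: 3.6
```

{"method": "drive_tool", "body": {"rows": [{"x": -0.001, "y": 0, "z": 0.0002, "spin": 0, "fingers": -0.3}, {"x": -0.003, "y": 0, "z": 0.0002, "spin": 0, "fingers": -0.3}, {"x": -0.005, "y": 0, "z": 0.0002, "spin": 0, "fingers": -0.3}, {"x": -0.006, "y": 0, "z": 0.0002, "spin": 0, "fingers": -0.3}]}}

```text
time_s: 17.23
tcp_pos: [0.4508, -0.1332, 0.083]
eef_rot: [180.0, -0.2, 4.4]
contact_force: [2.9, -0.4, 8.9]
gripper_width: 0.0308
gripper_force: 4.1
```

{"method": "drive_tool", "body": {"rows": [{"x": -0.001, "y": 0, "z": 0, "spin": 0, "fingers": -0.3}, {"x": -0.0025, "y": 0, "z": 0, "spin": 0, "fingers": -0.3}, {"x": -0.004, "y": 0, "z": 0, "spin": 0, "fingers": -0.3}]}}

```text
time_s: 17.6
tcp_pos: [0.4472, -0.1335, 0.083]
eef_rot: [180.0, -0.3, 4.4]
contact_force: [5.4, 0.7, 4.1]
gripper_width: 0.0304
gripper_force: 2.4
```

{"method": "drive_tool", "body": {"rows": [{"x": -0.0005, "y": 0, "z": 0.0003, "spin": 0, "fingers": -0.3}, {"x": -0.0012, "y": 0, "z": 0.0003, "spin": 0, "fingers": -0.3}, {"x": -0.0012, "y": 0, "z": 0.0003, "spin": 0, "fingers": -0.3}]}}

```text
time_s: 17.98
tcp_pos: [0.447, -0.1335, 0.083]
eef_rot: [180.0, -0.4, 4.4]
contact_force: [5.3, 0.2, 7.4]
gripper_width: 0.0304
gripper_force: 3.4
```

At the stop (fore-aft force up, no more travel). Lifting off and checking.

{"method": "drive_tool", "body": {"rows": [{"x": -0.0005, "y": 0, "z": -0.001, "spin": 0, "fingers": -0.3}, {"x": -0.0005, "y": 0, "z": -0.004, "spin": 0, "fingers": -0.3}, {"x": 0, "y": 0, "z": -0.03, "spin": 0, "fingers": -0.3}, {"x": 0, "y": 0, "z": -0.08, "spin": 0, "fingers": -0.3}, {"x": 0.02, "y": -0.05, "z": -0.12, "spin": 0, "fingers": -0.3}, {"x": 0.04, "y": -0.1, "z": -0.14, "spin": 0, "fingers": -0.3}, {"x": 0.05, "y": -0.16, "z": -0.14, "spin": 0, "fingers": -0.3}, {"x": 0.06, "y": -0.22, "z": -0.14, "spin": 0, "fingers": -0.3}, {"x": 0.06, "y": -0.27, "z": -0.14, "spin": 0, "fingers": -0.3}, {"x": 0.06, "y": -0.3, "z": -0.14, "spin": 0, "fingers": -0.3}]}}

```text
time_s: 19.23
tcp_pos: [0.4793, 0.1716, 0.2207]
eef_rot: [179.9, 0.1, 4.4]
contact_force: [-0.5, 0.2, -0.2]
gripper_width: 0.0307
gripper_force: 0.0
```

```bash
python3 m.py c4.png 255 430 130
```

```text
tile rect mm ((452.58026123046875, -133.3353271484375), (111.80523681640625, 112.8895263671875), 4.769559860229492)
shift [0.1123 0.2938 0.1209] spin 0.0014 | tcp [0.4797 0.1699 0.2208] [1.7993e+02 1.3000e-01 4.4300e+00] F [0.55 0.9  0.95] w 0.0307 t 19.425 j [ 42.   6. -22.  -0. -62.  53.]
```

View pics/c4.png

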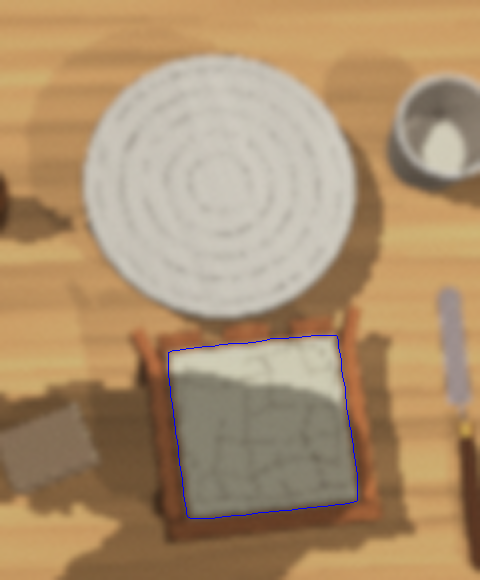

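The crop shows the tile on the stand between the rails, robot-side edge from (187,518) to (357,502), along the stop. The angle reads 0.4° off, so I'll press again and push to be sure it is seated.

{"method": "drive_tool", "body": {"rows": [{"x": -0.01, "y": 0.05, "z": 0, "spin": 0, "fingers": -0.3}, {"x": -0.02, "y": 0.11, "z": 0, "spin": 0, "fingers": -0.3}, {"x": -0.03, "y": 0.17, "z": 0, "spin": 0, "fingers": -0.3}, {"x": -0.042, "y": 0.23, "z": 0, "spin": 0, "fingers": -0.3}, {"x": -0.048, "y": 0.28, "z": 0.02, "spin": 0, "fingers": -0.3}, {"x": -0.048, "y": 0.3, "z": 0.06, "spin": 0, "fingers": -0.3}, {"x": -0.048, "y": 0.3, "z": 0.1, "spin": 0, "fingers": -0.3}, {"x": -0.048, "y": 0.3, "z": 0.125, "spin": 0, "fingers": -0.3}, {"x": -0.048, "y": 0.3, "z": 0.132, "spin": 0, "fingers": -0.3}, {"x": -0.048, "y": 0.3, "z": 0.1335, "spin": 0, "fingers": -0.3}]}}

```text
time_s: 20.68
tcp_pos: [0.4554, -0.1332, 0.0883]
eef_rot: [180.0, 0.0, 4.3]
contact_force: [1.1, 1.0, 0.1]
gripper_width: 0.0309
gripper_force: 0.0
```

{"method": "drive_tool", "body": {"rows": [{"x": 0, "y": 0, "z": 0.0007, "spin": 0, "fingers": -0.3}, {"x": 0, "y": 0, "z": 0.0014, "spin": 0, "fingers": -0.3}, {"x": 0, "y": 0, "z": 0.002, "spin": 0, "fingers": -0.3}]}}

```text
time_s: 21.05
tcp_pos: [0.4559, -0.1326, 0.0866]
eef_rot: [-180.0, -0.1, 4.4]
contact_force: [0.4, 1.3, -0.1]
gripper_width: 0.0306
gripper_force: 0.0
```

{"method": "drive_tool", "body": {"rows": [{"x": 0, "y": 0, "z": 0.0006, "spin": 0, "fingers": -0.3}, {"x": 0, "y": 0, "z": 0.0012, "spin": 0, "fingers": -0.3}]}}

```text
time_s: 21.3
tcp_pos: [0.4556, -0.1327, 0.0849]
eef_rot: [180.0, -0.0, 4.4]
contact_force: [-0.0, -0.6, -0.8]
gripper_width: 0.0305
gripper_force: 0.0
```

{"method": "drive_tool", "body": {"rows": [{"x": 0, "y": 0, "z": 0.0006, "spin": 0, "fingers": -0.3}, {"x": 0, "y": 0, "z": 0.0012, "spin": 0, "fingers": -0.3}]}}

```text
time_s: 21.55
tcp_pos: [0.4556, -0.1327, 0.0836]
eef_rot: [180.0, 0.0, 4.4]
contact_force: [0.1, 0.4, 0.3]
gripper_width: 0.0304
gripper_force: 0.0
```

{"method": "drive_tool", "body": {"rows": [{"x": 0, "y": 0, "z": 0.0005, "spin": 0, "fingers": -0.3}, {"x": 0, "y": 0, "z": 0.0008, "spin": 0, "fingers": -0.3}]}}

```text
time_s: 21.8
tcp_pos: [0.4556, -0.1327, 0.083]
eef_rot: [180.0, 0.0, 4.4]
contact_force: [-2.8, 1.5, 5.4]
gripper_width: 0.0307
gripper_force: 2.7
```

{"method": "drive_tool", "body": {"rows": [{"x": 0, "y": 0, "z": 0.0003, "spin": 0, "fingers": -0.3}, {"x": -0.001, "y": 0, "z": 0.0003, "spin": 0, "fingers": -0.3}, {"x": -0.003, "y": 0, "z": 0.0003, "spin": 0, "fingers": -0.3}, {"x": -0.005, "y": 0, "z": 0.0003, "spin": 0, "fingers": -0.3}]}}

```text
time_s: 22.3
tcp_pos: [0.4516, -0.133, 0.083]
eef_rot: [180.0, -0.1, 4.4]
contact_force: [2.8, -0.2, 3.6]
gripper_width: 0.0308
gripper_force: 1.7
```

{"method": "drive_tool", "body": {"rows": [{"x": -0.001, "y": 0, "z": 0, "spin": 0, "fingers": -0.3}, {"x": -0.003, "y": 0, "z": 0, "spin": 0, "fingers": -0.3}, {"x": -0.004, "y": 0, "z": 0, "spin": 0, "fingers": -0.3}]}}

```text
time_s: 22.68
tcp_pos: [0.4475, -0.1333, 0.083]
eef_rot: [180.0, -0.1, 4.4]
contact_force: [5.8, -0.1, 5.6]
gripper_width: 0.0309
gripper_force: 2.6
```

{"method": "drive_tool", "body": {"rows": [{"x": -0.001, "y": 0, "z": 0, "spin": 0, "fingers": -0.3}, {"x": -0.002, "y": 0, "z": -0.001, "spin": 0, "fingers": -0.3}, {"x": -0.002, "y": 0, "z": -0.005, "spin": 0, "fingers": -0.3}, {"x": 0, "y": 0, "z": -0.04, "spin": 0, "fingers": -0.3}, {"x": 0, "y": 0, "z": -0.09, "spin": 0, "fingers": -0.3}, {"x": 0.03, "y": -0.05, "z": -0.13, "spin": 0, "fingers": -0.3}, {"x": 0.04, "y": -0.11, "z": -0.14, "spin": 0, "fingers": -0.3}, {"x": 0.05, "y": -0.17, "z": -0.14, "spin": 0, "fingers": -0.3}, {"x": 0.06, "y": -0.23, "z": -0.14, "spin": 0, "fingers": -0.3}, {"x": 0.06, "y": -0.29, "z": -0.14, "spin": 0, "fingers": -0.3}]}}

```text
time_s: 23.92
tcp_pos: [0.4833, 0.1614, 0.222]
eef_rot: [179.9, 0.1, 4.3]
contact_force: [0.2, 1.2, -0.5]
gripper_width: 0.0311
gripper_force: 0.0
```

```bash
python3 m.py c5.png 255 430 130; python3 -c "
from h import *
c=cap('scene'); im=np.array(c['pixels'])[205:300,215:320,::-1]; cv2.imwrite('pics/s5.png',cv2.resize(im,None,fx=6,fy=6,interpolation=cv2.INTER_CUBIC))"
```

```text
tile rect mm ((452.5870666503906, -133.4386749267578), (111.8228759765625, 112.82785034179688), 4.737280368804932)
shift [0.1092 0.2844 0.1218] spin 0.0027 | tcp [0.4831 0.1606 0.2217] [1.7992e+02 1.6000e-01 4.5000e+00] F [ 0.52  0.28 -1.39] w 0.0305 t 24.125 j [ 40.   6. -22.  -0. -62.  54.]
```

View pics/s5.png

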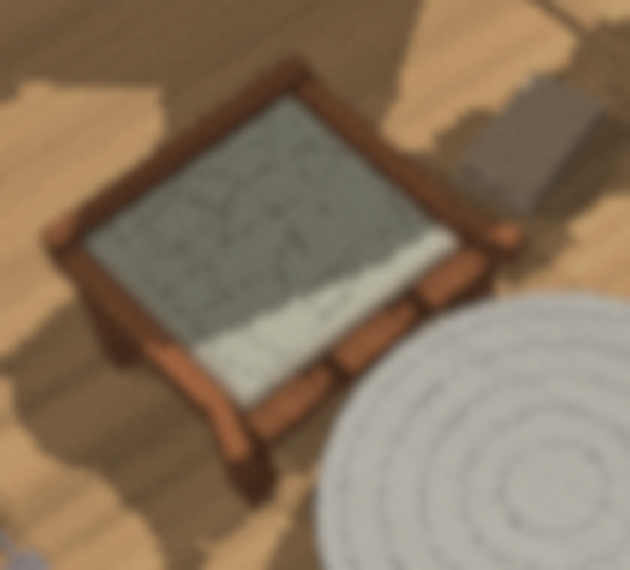

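The tile lies flush along the stop (crop (80,243) to (292,98)), with an even strip of bed at the wheel end. It did not move under the second push, so it is home.

```bash
python3 -c "
from h import *
print(r.close_job())"
```

```text
the job is handed in; nothing more can be done
None
```

The tile was turned square, drawn on to the stand until it sat against the stop, and released; I handed the job in at about 24 s, with the highest pressing force I read being 9.6 N.

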